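Reload tested busbar insulators into the storage tray in reverse order

TASK

Move the four hexagonal insulators from the test rack into the low storage tray, reversing their order: the one farthest from the rack's black terminal box goes against the tray's upright stop and the others follow in turn, so that the one next to the terminal box ends last in the row. They must stand upright in one straight row along the tray, flat face touching flat face, the first with a flat against the stop; do not tip any of them over on the way.

Things in the scene. Friction and masses are not known exactly. Their poses are not given: they have to be found in the camera images.
- ins_plain: red-brown hexagonal busbar insulator, solid, 40 mm across flats, 46 mm across corners, about 120 g, standing upright; origin at the centre of its underside, z up, its x axis is square to one pair of flats (the other flats at +-60 deg). Body 44 mm tall, flat top with only a flush brass insert.
- ins_stud: red-brown hexagonal busbar insulator, solid, 40 mm across flats, 46 mm across corners, about 120 g, standing upright; origin at the centre of its underside, z up, its x axis is square to one pair of flats (the other flats at +-60 deg). Body 50 mm tall, with a thin brass stud (10 mm dia, 22 mm high) standing on top.
- ins_washer: red-brown hexagonal busbar insulator, solid, 40 mm across flats, 46 mm across corners, about 120 g, standing upright; origin at the centre of its underside, z up, its x axis is square to one pair of flats (the other flats at +-60 deg). Body 56 mm tall, with a round steel washer (32 mm dia, 3 mm) and a dark bolt head (17 mm dia, 7 mm high) on top.
- ins_fork: red-brown hexagonal busbar insulator, solid, 40 mm across flats, 46 mm across corners, about 120 g, standing upright; origin at the centre of its underside, z up, its x axis is square to one pair of flats (the other flats at +-60 deg). Body 62 mm tall, with two parallel upright steel plates (28 x 5 x 14 mm high, 13 mm apart) on top.
- nest_plain: fixed square grey nest on the rack, 64 x 64 mm, its floor (on which the insulator stands) 6 mm above its origin, lip 4 mm above that floor; origin at the centre of its underside, axes as the rack's; it never moves. Holds ins_plain at the start; marked by 1 small brass pin(s) along each side edge. Which of the rack's four places it takes varies.
- nest_stud: fixed square grey nest on the rack, 64 x 64 mm, its floor (on which the insulator stands) 6 mm above its origin, lip 4 mm above that floor; origin at the centre of its underside, axes as the rack's; it never moves. Holds ins_stud at the start; marked by 2 small brass pin(s) along each side edge. Which of the rack's four places it takes varies.
- nest_washer: fixed square grey nest on the rack, 64 x 64 mm, its floor (on which the insulator stands) 6 mm above its origin, lip 4 mm above that floor; origin at the centre of its underside, axes as the rack's; it never moves. Holds ins_washer at the start; marked by 3 small brass pin(s) along each side edge. Which of the rack's four places it takes varies.
- nest_fork: fixed square grey nest on the rack, 64 x 64 mm, its floor (on which the insulator stands) 6 mm above its origin, lip 4 mm above that floor; origin at the centre of its underside, axes as the rack's; it never moves. Holds ins_fork at the start; marked by 4 small brass pin(s) along each side edge. Which of the rack's four places it takes varies.
- rack: fixed grey test rack, plate 376 x 84 x 10 mm; origin on its underside, midway along the row of nests. The row runs along x: nest centres at x = 108, 36, -36, -108 mm, insulators standing at z = 16 mm. At the +x end a black terminal box with three brass posts (x = 161 to 211, 52 mm high), next to the nest at +108. Left or right of the tray.
- tray: fixed low aluminium tray, 190 x 66 mm, long along x; origin centre of underside. Floor at z = 4 mm, lips 5 mm above it, inside x = -90 to 90, y = -29 to 29. At the +x end an upright dark steel stop, 20 mm wide, inner face at x = 90, top at z = 40. A row packed against it has centres at x = 70, 30, -10, -50 mm, y = 0, each with one pair of flats square to x.
Mind the look-alikes: they are no part of the job. What is shaped like the ins_fork but turquoise is not meant. What is shaped like the ins_stud but turquoise is not meant.

How it is judged:
By the outcome, as a careful person would: the job done as asked, in the order asked, and still so for the second after the job is handed in, with the robot touching nothing.
It also fails if it takes over 112 s, if anything falls off the work surface, if the arm or the gripper's body presses on something with over 40 N, if the wrist force passes 120 N, or if a joint passes its speed limit or range.

ROBOT

A 7-joint arm with a two-finger parallel gripper is mounted at the origin on the work surface. World frame = base frame: x ahead of the robot, y to its left, z up, the work surface at z = 0. Lengths are in m, angles in degrees, forces in N, time in s.
With the tool pointing down it reaches from about 0.4 to 0.9 m from the base axis. Payload 5.6 kg.
Tool frame: the origin (TCP) lies midway between the tips of the shut fingers; the grasp point (between the pads) lies 19 mm behind it; z points along the fingers, y is the line along which they close (so a half turn about z gives the same grasp; the last joint's range is limited). The gripper opens to 92 mm and grips with 3 to 60 N. Pads are 20 mm wide; open, the fingers measure 128 mm over their backs; the gripper's body (75 mm by 189 mm) begins 69 mm behind the grasp point.
Start: joints at [63.598, 26.786, -0.665, 91.828, 0.344, 61.387, -3.226], TCP at [0.264, -0.594, 0.192] pointing down, gripper open.
Joint ranges: [-144.91, 144.91], [-17.63, 115.5], [-89.93, 88.59], [15.96, 139.68], [-74.01, 254.01], [8.47, 105.57], [-167.45, 167.45]. Speed limits (degrees/s): [147.25, 147.25, 180, 180, 180, 180, 180].

INTERFACE

Orientations are given as [roll, pitch, yaw] about the fixed x, y, z axes, in that order (R = Rz(yaw) Ry(pitch) Rx(roll)).
In Python, from workcell import r gives the robot as it stands. Calls block until the motion is done:
- r.goto(position, orientation): joint-space move of the TCP to a pose.
- r.move_straight(position, rotation=None, max_speed=0.15): straight line of the TCP; rotation=None keeps the orientation; max_speed is the mean speed in m/s.
- r.move_j(angles): joint-space move.
- r.grip(opening, strength=None): finger opening in m; strength is the grip in N (None keeps the last); returns when the fingers have stopped.
- r.sleep(seconds).
- r.solve_ik(position, orientation): joint angles nearest the present ones, or None.
- r.read_state(): the state.
- r.capture(name): name is "side" or "top" or "wrist"; returns the picture (480x640x3 uint8, red, green, blue); there is no depth.
- r.camera_model(name): a dict with "intrinsics" (3x3 intrinsics, pixels), "rvec" (rotation vector, rad) and "tvec" (3), from world to camera coordinates, as OpenCV has them. Camera axes: x right, y down, z forward; pixel columns grow to the right and rows downward; lengths in m; the calibration is good to about 2 mm. A picture is of the moment at which its call begins: read the wrist's pose just before it. camera_model takes no time and is no camera call; for the wrist camera it gives the pose at the moment of the call.
A pose or a line that the arm cannot do raises r.PlanningError and nothing moves.
- r.hand_in(): hands the job in; it is judged then, once.
The state is a dict: "time": time; "joints": joint angles; "joint_velocities": joint speeds; "joint_torque": joint torques, N m; "eef_pos": TCP position; "ee_rot": TCP orientation; "ft_force": force on the tool from outside, world axes, zero at the start; "wrist_torque": the same for the moment, N m; "opening": finger opening in m; "grasp_force": force on a finger pad.
Only numpy, scipy, OpenCV 4.12 (cv2) and the standard library are available. Lean on these libraries where they do the work, as an engineer would, in place of code of your own. Each camera call takes 0.05 s, during which the arm holds its last target. There are 200 camera calls.

## Working session

There is one attempt and no reset: what is moved stays moved. The work goes in short steps, each a Python script; the robot and the scene stay as the last script left them, time stands still between calls to the robot, and variables do not carry over. Pictures are saved under pics/ and viewed, at most 14 in all, crops included, and the job is handed in when it is done.

```bash
mkdir -p pics; python3 - <<'E'
from workcell import r
import cv2
for n in("top","side","wrist"):
    m=r.camera_model(n);print(n,m)
    cv2.imwrite(f"pics/{n}0.png",r.capture(n)[:,:,::-1])
s=r.read_state();print(s['time'],s['eef_pos'],s['ee_rot'],s['opening'])
E
```

```text
top {'intrinsics': array([[520.98533169,   0.        , 319.00003737],
       [  0.        , 520.98533169, 239.03799619],
       [  0.        ,   0.        ,   1.        ]]), 'rvec': array([ 2.14503726, -2.19232397,  0.11412738]), 'tvec': array([-0.0012153 ,  0.54640437,  0.72768605])}
side {'intrinsics': array([[463.17737046,   0.        , 317.07583615],
       [  0.        , 463.17737046, 237.27265255],
       [  0.        ,   0.        ,   1.        ]]), 'rvec': array([ 2.24860309, -0.50304986,  0.25403986]), 'tvec': array([-0.52399588,  0.16783992,  0.60488239])}
wrist {'intrinsics': array([[345.25203825,   0.        , 323.94565877],
       [  0.        , 345.25203825, 234.79400959],
       [  0.        ,   0.        ,   1.        ]]), 'rvec': array([-2.42948073,  1.58029546,  0.22477992]), 'tvec': array([-0.64986189, -0.03055557,  0.39279797])}
0.15 [ 0.26347663 -0.59372257  0.19101427] [-1.79927343e+02  6.95025671e-03  2.39327937e+01] 0.09215329474113658
```

View pics/top0.png

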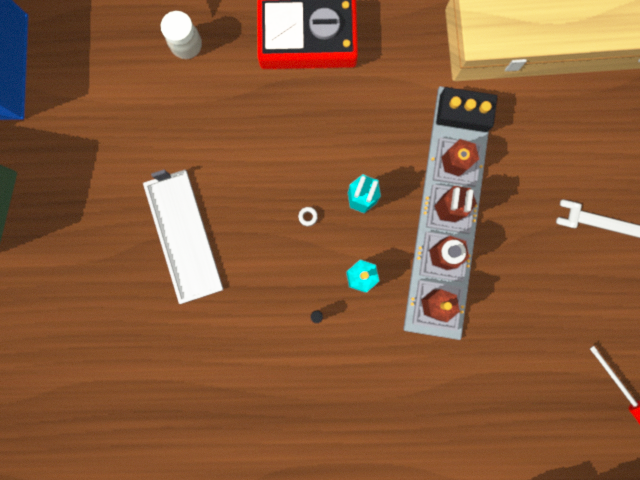

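View pics/side0.png

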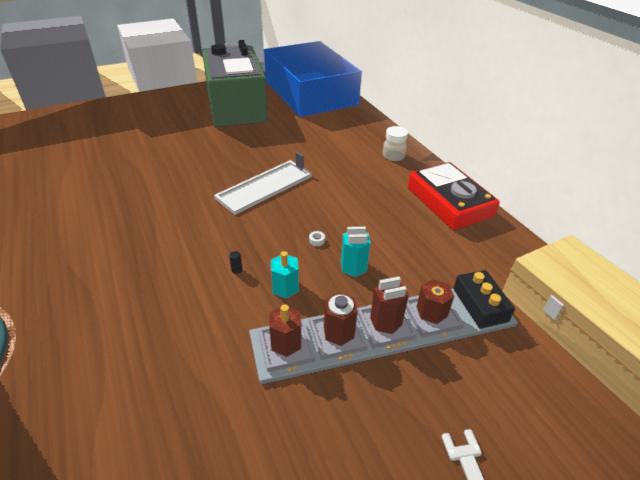

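The top view shows the rack at the right. From the box (467,108) down come plain (460,156), fork (457,203), washer (449,252) and stud (441,305). The turquoise look-alikes are fork (364,193) and stud (363,275). The tray is at (183,235), with its stop at (161,176).

So the place order is stud, washer, fork, plain. Next I'll compute rough positions, then take close wrist views.

```bash
cat > h.py <<'E'
from workcell import r
import cv2, numpy as np
from scipy.spatial.transform import Rotation as Ro
def ray(m,px,z):
    R=cv2.Rodrigues(m['rvec'])[0]; c=-R.T@m['tvec']
    p=np.asarray(px,float).reshape(-1,2)
    d=np.c_[p,np.ones(len(p))]@np.linalg.inv(m['intrinsics']).T@R
    return (c+d*((z-c[2])/d[:,2])[:,None])[:,:2]
def proj(m,P): return cv2.projectPoints(np.float64(P).reshape(-1,1,3),m['rvec'],m['tvec'],m['intrinsics'],None)[0].reshape(-1,2)
def ang(v): return np.degrees(np.arctan2(v[1],v[0]))
def rot(a): a=np.radians(a);return np.array([[np.cos(a),-np.sin(a)],[np.sin(a),np.cos(a)]])
E
python3 - <<'E'
from h import *
m=r.camera_model('top'); np.set_printoptions(precision=4,suppress=True)
R=cv2.Rodrigues(m['rvec'])[0];print('cam',-R.T@m['tvec'])
im=cv2.imread('pics/top0.png');hsv=cv2.cvtColor(im,cv2.COLOR_BGR2HSV)
w=((hsv[...,1]<40)&(hsv[...,2]>150)).astype(np.uint8); w[:, 250:]=0; w[:150]=0
c=max(cv2.findContours(w,0,2)[0],key=cv2.contourArea)
q=cv2.minAreaRect(c);P=ray(m,cv2.boxPoints(q),.009);print('tray',P,np.linalg.norm(P-np.roll(P,1,0),axis=1),P.mean(0))
print('stop',ray(m,(161,175),.04))
rc=ray(m,[(440,86),(497,94),(461,339),(404,331)],.01);print('rack',rc,np.linalg.norm(rc-np.roll(rc,1,0),axis=1))
for n,px,h in (('plain',(460,155),60),('fork',(460,203),85),('washer',(452,252),75),('stud',(446,306),88)):
    print(n,ray(m,px,h/1000))
w=r.camera_model('wrist');s=r.read_state();Rw=cv2.Rodrigues(w['rvec'])[0];cw=-Rw.T@w['tvec']
Rt=Ro.from_euler('xyz',s['ee_rot'],degrees=True).as_matrix()
print('cam in tool',Rt.T@(cw-s['eef_pos']),'axes',Rt.T@Rw.T)
E
```

```text
cam [ 0.468  -0.0112  0.7804]
tray [[0.6392 0.2519]
 [0.6585 0.1857]
 [0.4757 0.1301]
 [0.4573 0.1948]] [0.1906 0.069  0.1911 0.0673] [0.5577 0.1906]
stop [[0.6432 0.2135]]
rack [[ 0.78   -0.2038]
 [ 0.7654 -0.2905]
 [ 0.3972 -0.2169]
 [ 0.4105 -0.1343]] [0.376  0.0879 0.3755 0.0837]
plain [[ 0.6581 -0.215 ]]
fork [[ 0.5852 -0.2046]]
washer [[ 0.5198 -0.1932]]
stud [[ 0.4476 -0.1785]]
cam in tool [ 0.0792  0.0006 -0.1943] axes [[-0.0005 -0.9608 -0.2771]
 [ 1.     -0.0006  0.0003]
 [-0.0004 -0.2771  0.9608]]
```

```bash
python3 - <<'E'
from h import *
import pickle
D={}
G={'stud':(.4476,-.1785),'washer':(.5198,-.1932),'fork':(.5852,-.2046),'plain':(.6581,-.215),'tray':(.555,.1906)}
for n,g in G.items():
    yaw=-11 if n!='tray' else 17
    p=np.array(g)-rot(yaw)@[.0792,0]
    r.goto([*p,.16],[180,0,yaw]); r.sleep(.15)
    m=r.camera_model('wrist'); im=r.capture('wrist')[:,:,::-1]; D[n]=(m,im)
    cv2.imwrite(f'pics/w_{n}.png',im)
    print(n,r.read_state()['time'],proj(m,[*g,.07]))
pickle.dump(D,open('views.pkl','wb'))
ims=[cv2.resize(D[n][1],(400,300),interpolation=3) for n in('stud','washer','fork','plain')]
cv2.imwrite('pics/mont.png',np.vstack([np.hstack(ims[:2]),np.hstack(ims[2:])]))
E
```

```text
stud 1.9833 [[322.96832713 135.95381012]]
washer 2.575 [[323.59620632 133.96370611]]
fork 3.15 [[323.57321687 133.75228027]]
plain 3.7417 [[323.38711177 133.65644191]]
tray 5.3583 [[321.08378764 135.74471306]]
```

View pics/mont.png

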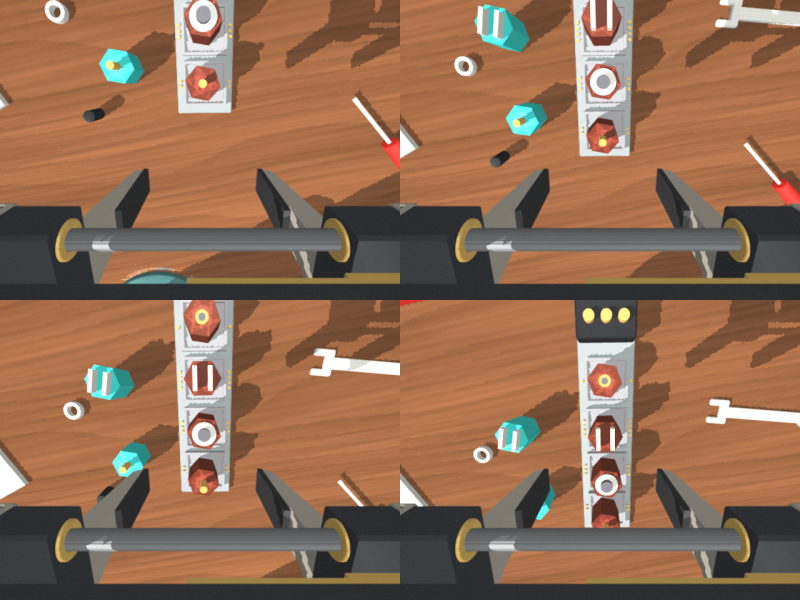

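View pics/w_tray.png

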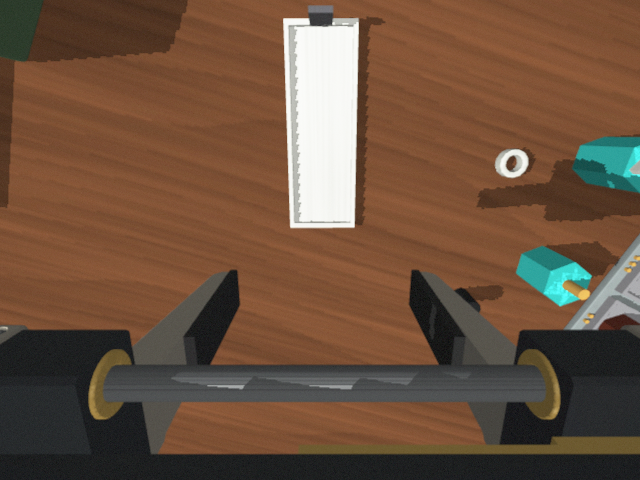

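The close views confirm the choice: red-brown stud, washer, fork and plain each stand under the wrist camera in the rack, with the turquoise ones outside. The tray is at (322,123) in its view, with the stop at (320,15). Next I'll get accurate poses.

```bash
cat >> h.py <<'E'
def hexfit(m,im,g,ztop,half=45):
    """hull of the red-brown blob at g seen from straight above -> centre, yaw of a flat normal (mod 60), area"""
    u,v=proj(m,[*g,ztop])[0].astype(int)
    hsv=cv2.cvtColor(np.ascontiguousarray(im),cv2.COLOR_BGR2HSV)
    k=((hsv[...,1]>110)&((hsv[...,0]<12)|(hsv[...,0]>170))).astype(np.uint8)
    w=np.zeros_like(k);w[max(v-half,0):v+half,u-half:u+half]=1;k&=w
    k=cv2.morphologyEx(k,cv2.MORPH_OPEN,np.ones((3,3)))
    n,l,s,c=cv2.connectedComponentsWithStats(k)
    big=np.isin(l,[i for i in range(1,n) if s[i,4]>80]).astype(np.uint8)
    pts=np.vstack(cv2.findContours(big,0,cv2.CHAIN_APPROX_NONE)[0])
    f=np.zeros_like(k);cv2.fillConvexPoly(f,cv2.convexHull(pts),1)
    y,x=np.nonzero(f);P=ray(m,np.c_[x,y],ztop);c=P.mean(0);d=P-c
    a=np.degrees(np.angle(np.sum((d[:,0]+1j*d[:,1])**6)))/6+30
    h=cv2.convexHull(P.astype(np.float32))[:,0]
    wd=[np.ptp(h@[np.cos(t),np.sin(t)])*1e3 for t in np.radians(a+np.array([0,60,120]))]
    return c,(a+30)%60-30,wd
def trayfit(m,im):
    hsv=cv2.cvtColor(np.ascontiguousarray(im),cv2.COLOR_BGR2HSV)
    k=((hsv[...,1]<60)&(hsv[...,2]>110)).astype(np.uint8)
    cs=[c for c in cv2.findContours(k,0,cv2.CHAIN_APPROX_NONE)[0] if cv2.pointPolygonTest(c,(322,130),False)>0]
    c=max(cs,key=cv2.contourArea)
    return cv2.minAreaRect((ray(m,c[:,0],.009)*1e3).astype(np.float32))
E
python3 - <<'E'
from h import *
import pickle
np.set_printoptions(precision=4,suppress=True)
D=pickle.load(open('views.pkl','rb'))
G={'stud':(.4476,-.1785),'washer':(.5198,-.1932),'fork':(.5852,-.2046),'plain':(.6581,-.215)}
H=dict(plain=.044,stud=.050,washer=.056,fork=.062)
C=[]
for n in G:
    c,a,w=hexfit(*D[n],G[n],.016+H[n]);C.append(c);print(n,c,round(a,2),np.round(w,1))
C=np.array(C);print(np.linalg.norm(np.diff(C,axis=0),axis=1),ang(C[3]-C[0]))
print(trayfit(*D['tray']), ray(D['tray'][0],[(320,25),(320,6)],.04))
E
```

```text
stud [ 0.4497 -0.1798] -21.64 [39.8 39.9 40. ]
washer [ 0.5223 -0.1945] -20.32 [39.9 39.9 39.9]
fork [ 0.5915 -0.2058] -9.82 [39.9 40.  39.5]
plain [ 0.6614 -0.2187] -19.28 [40.  40.  40.1]
[0.0741 0.0701 0.0711] -10.414628931071016
((559.2069702148438, 191.95054626464844), (190.71514892578125, 67.207275390625), 17.09544563293457) [[0.6368 0.2163]
 [0.6496 0.2201]]
```

```bash
cat >> h.py <<'E'
TC=np.array([.5592,.19195]);TA=17.1
H=dict(plain=.044,stud=.050,washer=.056,fork=.062)
def trayw(x,y=0): return TC+rot(TA)@[x,y]
def pick(c,a,lo=.010):
    yaw=min((a+30+60*k for k in range(-3,4)),key=lambda v:abs(v+11))
    r.grip(.058,25); r.goto([*c,.14],[180,0,yaw]); r.move_straight([*c,.016+lo],max_speed=.12)
    r.grip(.03,25); s=r.read_state(); print('gripped',round(s['opening'],4),s['grasp_force'])
    r.move_straight([*c,.17],max_speed=.2)
def place(x,lo=.010,gap=.005):
    yaw=TA-30; p=trayw(x-gap)
    r.goto([*p,.17],[180,0,yaw]); print('held',round(r.read_state()['opening'],4))
    z=.004+lo+.0007
    r.move_straight([*p,.05],max_speed=.2); r.move_straight([*p,z],max_speed=.06); r.sleep(.2)
    ux=rot(TA)@[1,0]; f0=r.read_state()['ft_force'][:2]@ux; L=[]
    for i in range(1,12):
        q=trayw(x-gap+.001*i); r.move_straight([*q,z],max_speed=.02)
        f=r.read_state()['ft_force'][:2]@ux-f0; L.append(round(float(f),1))
        if f<-4: break
    print('slide end',round(-gap*1e3+i,1),L, np.round(r.read_state()['eef_pos'],4))
    r.grip(.056); r.move_straight([*q,.17],max_speed=.2); print('t',r.read_state()['time'])
def look(g,name):
    yaw=TA; p=np.array(g)-rot(yaw)@[.0792,0]
    r.goto([*p,.16],[180,0,yaw]); r.sleep(.15)
    m=r.camera_model('wrist'); im=r.capture('wrist')[:,:,::-1]; cv2.imwrite(f'pics/{name}.png',im); return m,im
E
python3 - <<'E'
from h import *
pick((.4497,-.1798),-21.64); place(.070)
m,im=look(trayw(.07),'p1')
c,a,w=hexfit(m,im,trayw(.07),.054);print(rot(-TA)@(c-TC),a,w)
E
```

```text
gripped 0.0396 25.00087346008513
held 0.0398
slide end 2.0 [-0.1, -0.3, 0.1, 0.2, -0.0, -2.3, -4.8] [0.6265 0.2126 0.0144]
t 16.0833
[0.07032209 0.00014788] 17.215397855758013 [np.float64(38.654261173895364), np.float64(39.69345697888693), np.float64(39.834669746468265)]
```

View pics/p1.png

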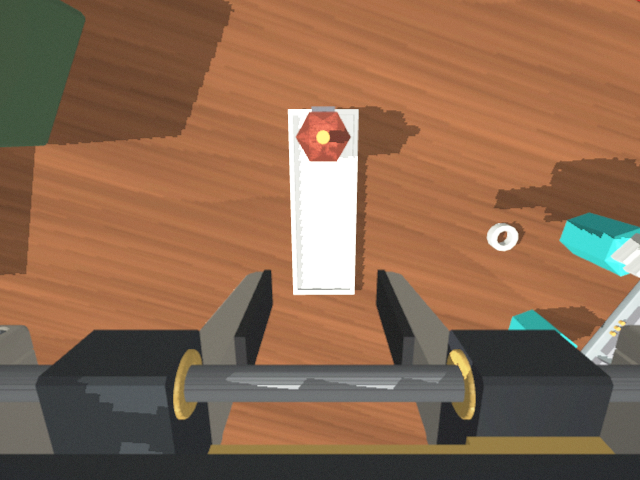

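The stud stands upright against the stop at (323,135), square and centred (y 0.1 mm, yaw off by 0.1°). Next are the washer, fork and plain.

```bash
python3 - <<'E'
from h import *
pick((.5223,-.1945),-20.32); place(.030)
pick((.5915,-.2058),-9.82); place(-.010)
for i,n in enumerate(('stud','washer','fork')):
    g=trayw(.07-.04*i); m,im=look(g,'q_'+n)
    c,a,w=hexfit(m,im,g,.004+H[n],32);print(n,rot(-TA)@(c-TC)*1e3,a,np.round(w,1))
print(r.read_state()['time'])
E
```

```text
gripped 0.0399 25.000763380376156
held 0.04
slide end 2.0 [0.4, 0.1, 0.7, 0.5, 0.4, -2.8, -4.9] [0.5883 0.201  0.0144]
t 27.125
gripped 0.0397 25.000640864891466
held 0.0396
slide end 3.0 [0.5, 1.2, 0.9, 1.0, -0.0, -1.6, -3.9, -7.3] [0.5499 0.1892 0.0145]
t 37.7667
stud [67.3036727   0.23412162] 16.76132703337762 [44.5 43.6 43.5]
washer [31.03648201  0.19148256] 16.689220496253824 [49.9 46.3 46.7]
fork [-7.37131961  0.36805735] 17.423418626478863 [44.1 42.7 42.3]
39.45
```

View pics/q_washer.png

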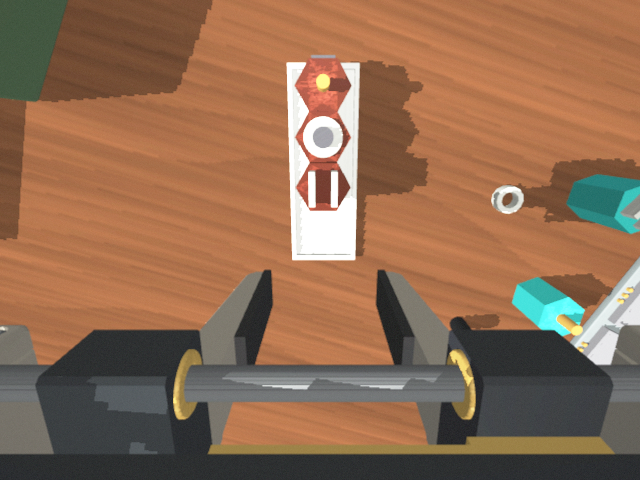

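The row of stud (323,82), washer (323,137) and fork (323,188) is straight and touching. Last is the plain one, followed by a gentle push to close the row.

```bash
python3 - <<'E'
from h import *
pick((.6614,-.2187),-19.28); place(-.050)
r.grip(0,10)
r.goto([*trayw(-.090),.12],[180,0,TA]); r.move_straight([*trayw(-.090),.018],max_speed=.12); r.sleep(.2)
ux=rot(TA)@[1,0]; f0=r.read_state()['ft_force'][:2]@ux; L=[]
for i in range(1,18):
    r.move_straight([*trayw(-.090+.001*i),.018],max_speed=.02)
    f=r.read_state()['ft_force'][:2]@ux-f0; L.append(round(float(f),1))
    if f<-6: break
print(i,L)
r.move_straight([*trayw(-.092),.018],max_speed=.1); r.move_straight([*trayw(-.092),.16],max_speed=.2)
r.grip(.09)
m,im=look(trayw(.01),'f')
cv2.imwrite('pics/fc.png',cv2.resize(im[20:270,190:450],None,fx=2.3,fy=2.3,interpolation=2))
cv2.imwrite('pics/fs.png',cv2.resize(r.capture('side')[130:230,190:340,::-1],None,fx=4,fy=4,interpolation=2))
s=r.read_state();print(s['time'],s['ft_force'])
E
```

```text
gripped 0.0397 25.00063420040533
held 0.0397
slide end 3.0 [2.1, 1.8, 3.2, 2.6, 1.5, -0.6, -3.2, -5.9] [0.5117 0.1774 0.0145]
t 50.2583
11 [-0.4, 0.3, 0.2, -0.8, -0.6, -0.1, -0.3, -0.0, -1.7, -4.9, -6.8]
58.5917 [-0.17673992 -0.4393433  -0.02496749]
```

View pics/fc.png

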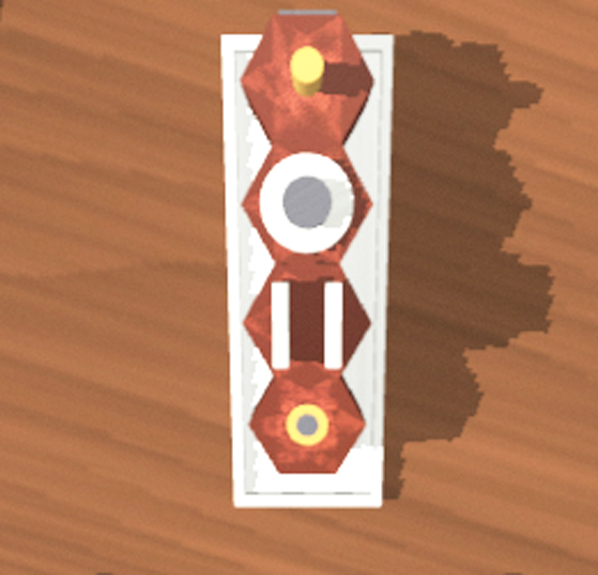

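View pics/fs.png

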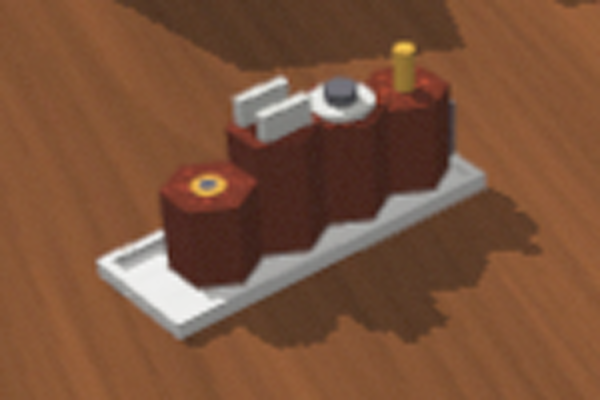

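Both views show all four upright, touching and in one straight row against the stop: stud, washer, fork, plain. The robot is clear of them.

```bash
python3 -c "
from workcell import r
print(r.hand_in())"
```

```text
the job is handed in; nothing more can be done
None
```

The job is handed in: the four insulators stand upright in the tray in one touching row from the stop (stud, washer, fork, plain), finished at about 59 s of the 112 s allowed.

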